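# Cap the coffee canister and show it to the phone

### The job

The coffee canister has just been filled: put its steel cap on, fully home, while it stands on the shelf. Then take the closed canister by its body, lift it and show it to the phone in the clip: upright, with its brass plate squarely facing the phone, level with the front lens, centred on it and 17 cm away from it. Finish while still holding it there in the air; keep the canister upright all the way, do not touch the phone, and leave the cups, spoon rest, coffee pot and bowl where they stand.

Things in the scene. Friction and masses are not known exactly. Their poses are not given: they have to be found in the camera images.
- canister: Open red ceramic canister, loose, upright, about 0.3 kg: straight cylinder, outer diameter 62 mm, 105 mm high, wall 4 mm, mouth 54 mm inside. Origin: centre of its underside; z up, x points out through the brass plate on its side. In one of four random places in a row with the three cups; plate faces away from the robot within 55 degrees.
- plate (a point): Centre of the outer face of the blank brass plate on the canister's side: 26 mm wide, 34 mm high, standing 1.5 mm proud of the wall; 32.5 mm from the canister's axis along its x, 50 mm above its underside.
- cap: Steel cap, loose, 70 g, knob up on the shelf between cups and phone. From below: plug 49 mm diameter, 10 mm deep, tapered foot; flange 62 mm, 5 mm thick; round knob 22 mm, 14 mm high. Origin: centre of the plug's underside, z up. Drops in freely, no twist, does not lock (the knob lifts only the cap). Home: flange on the rim, origin 95 mm and knob top 124 mm above the canister's underside.
- phone: Phone upright (74 mm wide, 150 mm high, 9 mm thick, top 208 mm above the shelf) in a dark spring clip fixed to the shelf's far edge; immovable. Origin: on the shelf surface under the phone's middle; z up, x points from screen to back (away from the robot); the screen faces -x, towards the robot, turned up to 17 degrees.
- lens (a point): The phone's front camera lens: on the screen side, centred, near the top, 198 mm above the shelf, 5 mm to -x of the phone's origin. It looks along the phone's -x.
- spoon_rest: Bystander: round stainless spoon rest, 90 mm across, 11 mm high, with a flat tab 110 mm long from the centre; origin under its centre.
- dallah: Bystander: brass coffee pot, 188 mm high, 104 mm across the body, spout along its own -y and handle along +y; origin under its centre.
- date_bowl: Bystander: empty blue bowl, 120 mm across, 45 mm high; origin under its centre.
- finjan1: Bystander: white handleless finjan cup, 58 mm across the rim, 50 mm high, standing in the row with the canister; origin under its centre.
- finjan2: Bystander: white handleless finjan cup, 58 mm across the rim, 50 mm high, standing in the row with the canister; origin under its centre.
- finjan3: Bystander: white handleless finjan cup, 58 mm across the rim, 50 mm high, standing in the row with the canister; origin under its centre.

How it is judged:
By the outcome, as a careful person would: the job done as asked, in the order asked, and still so for the second after the job is handed in, while the arm keeps its last pose, push and grip.
It also fails if it takes over 51 s, if anything falls off the work surface, if the arm or the gripper's body presses on something with over 40 N, if the wrist force passes 120 N, or if a joint passes its speed limit or range.

### The arm

A 7-joint arm with a two-finger parallel gripper is mounted at the origin on the work surface. World frame = base frame: x ahead of the robot, y to its left, z up, the work surface at z = 0. Lengths are in m, angles in rad, forces in N, time in s.
With the tool pointing down it reaches from about 0.4 to 0.85 m from the base axis. Payload 10.4 kg.
Tool frame: the origin (TCP) lies on the centre line of the jaws, within the pads' length; the fingertips stand 22 mm ahead of it and the grasp point (between the pads) lies 3 mm ahead of it; z points along the fingers, y is the line along which they close (so a half turn about z gives the same grasp; the last joint's range is limited). The gripper opens to 87 mm and grips with 3 to 60 N. Pads are 19 mm wide; open, the fingers measure 117 mm over their backs; the gripper's body (75 mm by 190 mm) begins 51 mm behind the grasp point.
Start: joints at [-1.368, 0.332, -0.065, 1.46, 0.022, 1.35, -0.088], TCP at [0.14, 0.609, 0.245] pointing down, gripper open.
Joint ranges: [-2.6, 2.6], [-0.5, 2.12], [-1.47, 1.34], [0.16, 2.42], [-1.27, 4.41], [0.06, 2.06], [-2.6, 2.6]. Speed limits (rad/s): [2.22, 2.22, 2.79, 2.79, 3.14, 3.14, 3.14].

### API

Orientations are given as a unit quaternion [x, y, z, w].
In Python, from bench import r, eyes, workorder, read_state gives the robot as it stands (r), with the cameras (eyes), the job (workorder) and the readings as plain functions.
- The arm moves only by the tool pendant, called after "Emit:" as name(argument=value, ...) on one line, values as JSON. Schema: {"type":"object","properties":{"moves":{"type":"object","properties":{"increments":{"type":"array","items":{"type":"array","items":{"type":"number"},"minItems":5,"maxItems":5},"minItems":1,"maxItems":12}},"additionalProperties":false,"required":["increments"]},"grip_force":{"type":"number"},"only":{"type":"string"},"quiet":{"type":"boolean"},"lines":{"type":"string"}},"required":["moves"],"additionalProperties":false}. moves is an object whose key "increments" holds a list of rows, 1 to 12 of them, each of 5 numbers: dx, dy, dz in normalised numbers (1 is 100 cm), then a turn about the tool's z in fractions of the full range, 1 being pi rad, then the finger opening in m; each row is the pose to reach, as a shift and turn from the pose commanded when the call began, along the tool's axes at that moment; what a row does not reach only later rows make up. A row lasts 1/10 s, in which the tool goes at most 0.05 m and 0.15 rad, less where a joint would pass 70% of its speed; a pose out of reach is approached as far as the arm can. The fingers move at their own pace and stop on an object; grip_force is the grip in N (left out, the last holds). Time passes only in rows, so rows that do not move let the fingers close. The tool returns the time, the measured TCP pose, the force, the opening and the grip force at its end. only (a regular expression) keeps the lines of the reply that match it, lines (a string "A,B") keeps lines A to B, and quiet returns only ok. No shift or turn number may pass 1 either way. Input that does not fit is refused with a message, and nothing moves.
- read_state(): the state, without advancing time (a new reading comes with each control period).
- eyes.camera(name): name is "scene" or "top"; returns a dict with "img" (384x512x3 uint8, red, green, blue), "fx", "fy", "cx", "cy" (pixels), "k1" (the pictures are not rectified: a ray, as slopes to the right and down, at radius r is drawn at 1 + k1 r^2 times it, then the intrinsics apply), "pose" (4x4, takes a point from camera to world coordinates). Camera axes: x right, y down, z forward; pixel columns grow to the right and rows downward; lengths in m; the calibration is good to about 2 mm. A picture is of the moment at which its call begins. There is no depth.
- workorder.close_job(): hands the job in; it is judged then, once.
The state is a dict: "time": time; "joint_positions": joint angles; "joint_vel": joint speeds; "joint_torque": joint torques, N m; "ee_pos": TCP position; "eef_rot": TCP orientation; "ft_force": force on the tool from outside, world axes, zero at the start; "torque": the same for the moment, N m; "width": finger opening in m; "grip_force": force on a finger pad.
Only numpy, scipy, OpenCV 4.12 (cv2) and the standard library are available. Lean on these libraries where they do the work, as an engineer would, in place of code of your own. Each camera call takes 0.05 s, during which the arm holds its last target. There are 200 camera calls.

## Working session

There is one attempt and no reset: what is moved stays moved. The work goes in short steps, Python scripts to look and compute and a tool call to move; the robot and the scene stay as the last step left them, time stands still between calls to the robot, and variables do not carry over. Pictures are saved under pics/ and viewed, at most 10 in all, crops included, and the job is handed in when it is done.

```bash
ls; mkdir -p pics
```

Run:
```python
from bench import r, eyes, workorder, read_state
import cv2,numpy as np
for n in("scene","top"):
    c=eyes.camera(n); cv2.imwrite(f"pics/{n}0.png",cv2.cvtColor(c["img"],cv2.COLOR_RGB2BGR))
    print(n,c["fx"],c["fy"],c["cx"],c["cy"],c["k1"]);print(np.round(c["pose"],4))
s=read_state();print(s["time"],s["ee_pos"],s["eef_rot"],s["width"],s["ft_force"])
```

```text
bench.py
pics
scene 407.5701773184482 407.5701773184482 256.1648848488141 188.74384012669907 -0.03652428214529761
[[ 0.2422  0.8225 -0.5146  1.1785]
 [ 0.9702 -0.2042  0.1301 -0.1285]
 [ 0.0019 -0.5308 -0.8475  1.0682]
 [ 0.      0.      0.      1.    ]]
top 383.95784739395 383.95784739395 257.0813090272262 191.60433453474235 0.04405363796947923
[[ 0.0556 -0.9771  0.2054  0.3601]
 [-0.9984 -0.0552  0.0078  0.0171]
 [ 0.0037 -0.2055 -0.9786  1.3489]
 [ 0.      0.      0.      1.    ]]
0.1 [0.13984607 0.60883165 0.24383223] [ 1.12661441e-01  9.93633229e-01 -6.34337528e-04 -5.50659389e-05] 0.08727750987002815 [-0.06799321 -0.71035945 -0.82466844]
```

View pics/scene0.png

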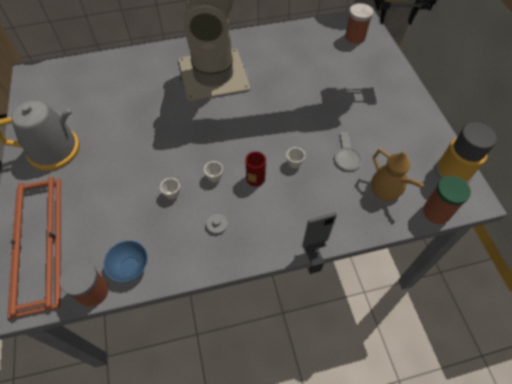

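View pics/top0.png

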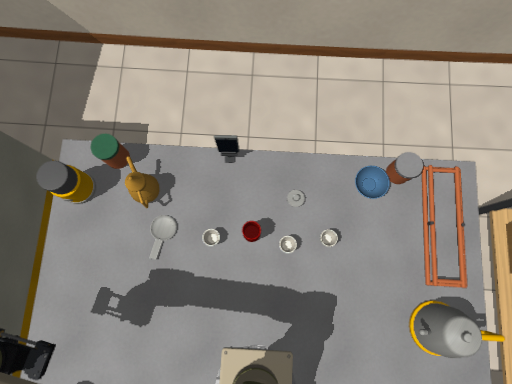

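The scene view shows the canister at about (256,168), cap (216,225), phone (320,235) and cups at (170,188), (213,172) and (295,158). The top view shows the canister at (251,231), cap (296,198), phone (227,147) and cups (211,237), (288,243) and (329,237). I'll zoom in on the parts that matter.

Create h.py:
```python
import numpy as np,cv2
from bench import r, eyes, workorder, read_state
class Cam:
    def __init__(s,n):
        c=eyes.camera(n);s.img=c["img"];s.K=np.array([[c["fx"],0,c["cx"]],[0,c["fy"],c["cy"]],[0,0,1.]])
        s.D=np.array([c["k1"],0,0,0.]);s.T=np.array(c["pose"])
    def ray(s,px):
        u=cv2.undistortPoints(np.asarray(px,float).reshape(-1,1,2),s.K,s.D).reshape(-1,2)
        return np.c_[u,np.ones(len(u))]@s.T[:3,:3].T
    def plane(s,px,z):
        d=s.ray(px);o=s.T[:3,3];return o+d*((z-o[2])/d[:,2])[:,None]
    def proj(s,P):
        Q=(np.atleast_2d(P)-s.T[:3,3])@s.T[:3,:3]
        return cv2.projectPoints(Q.reshape(-1,1,3),np.zeros(3),np.zeros(3),s.K,s.D)[0].reshape(-1,2)
def mean(n,k=4):
    cs=[Cam(n) for _ in range(k)];c=cs[0];c.img=np.mean([x.img for x in cs],0).astype(np.uint8);return c
```

Run:
```python
from h import *
def crop(c,x,y,w,h,k): return cv2.cvtColor(cv2.resize(c.img[y:y+h,x:x+w],None,fx=k,fy=k,interpolation=cv2.INTER_CUBIC),cv2.COLOR_RGB2BGR)
s=Cam("scene");t=Cam("top")
a=np.hstack([crop(s,190,145,80,100,5),crop(s,285,195,80,100,4)[:500]] if 0 else [crop(s,190,145,80,100,5),crop(s,285,195,64,100,5)[:, :320]])
cv2.imwrite("pics/cs.png",a)
cv2.imwrite("pics/ct.png",crop(t,205,125,135,100,5)[:, :] if 0 else crop(t,205,125,110,120,5))
```

```text
(no output)
```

View pics/cs.png

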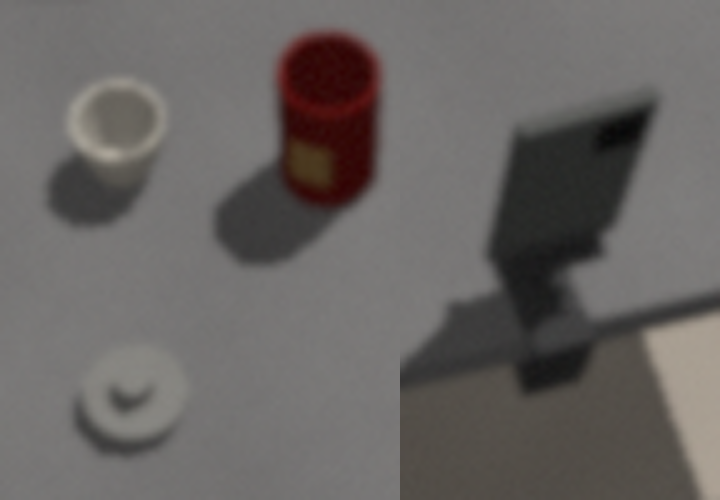

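View pics/ct.png

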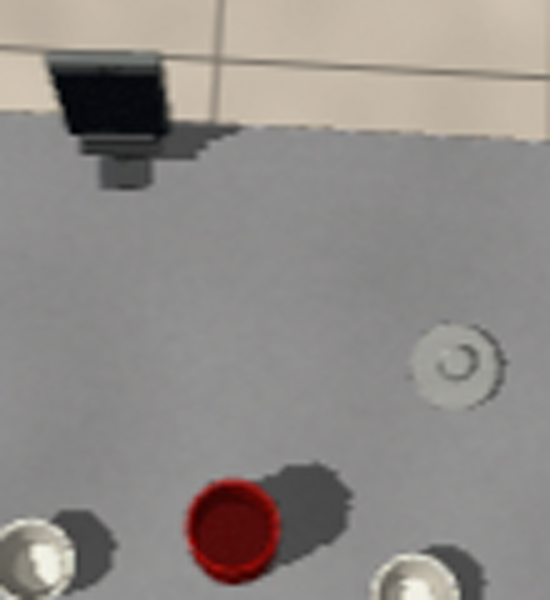

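The crops show the brass plate on the camera-facing side at scene pixel (252,178) and the cap centre at about (216,224). The phone's back top edge runs from (309,220) to (336,214) in the scene view. In the top view, the screen's top edge runs from about (215,138) to (238,138). Next I'll measure all of these.

Create meas.py:
```python
from h import *
from scipy.optimize import least_squares
def big(m):
    n,l,st,ce=cv2.connectedComponentsWithStats(m.astype(np.uint8)); i=1+np.argmax(st[1:,4]); return l==i,ce[i]
def cont(m,off,k=1):
    c,_=cv2.findContours(m.astype(np.uint8),cv2.RETR_EXTERNAL,cv2.CHAIN_APPROX_NONE)
    c=max(c,key=cv2.contourArea).reshape(-1,2); return (c+.5)/k-.5+np.array(off)
def up(c,x,y,w,h,k=6): return cv2.resize(c.img[y:y+h,x:x+w],None,fx=k,fy=k,interpolation=cv2.INTER_CUBIC).astype(int)
def circ(P,rad,x0): 
    f=lambda p:np.hypot(P[:,0]-p[0],P[:,1]-p[1])-rad
    s=least_squares(f,x0,loss="soft_l1",f_scale=.001); return s.x,np.sqrt(np.mean(f(s.x)**2))
def rim(c,px,z,rad):
    P=c.plane(px,z)[:,:2]; o=c.T[:2,3]; m=P.mean(0); d=(m-o)/np.linalg.norm(m-o)
    x=m
    for _ in range(4):
        F=P[(P-x)@d>0.005]; x,e=circ(F,rad,x)
    return x,e,len(F)
```

Run:
```python
from meas import *
S=mean("scene");T=mean("top");K=6
C={}
for n,c,b in(("scene",S,(235,140,40,55)),("top",T,(235,213,35,36))):
    a=up(c,*b);m,_=big((a[...,0]-np.maximum(a[...,1],a[...,2])>25))
    m|=0; px=cont(m,b[:2],K); C[n]=rim(c,px,.105,.031); print("can",n,C[n])
for n,c,b in(("scene",S,(200,208,34,32)),("top",T,(284,186,28,26))):
    a=up(c,*b).sum(2)/3; bg=np.median(up(c,b[0]-20,b[1],15,b[3]))
    hi=np.percentile(a,85); print(bg,hi)
    m,_=big(a>(bg+hi)/2); px=cont(m,b[:2],K); print("cap",n,rim(c,px,.015,.031),circ(c.plane(px,.015)[:,:2],.031,c.plane(px,.015)[:,:2].mean(0)))
ax=C["top"][0]
ax=(C["top"][0]+C["scene"][0])/2
# plate
b=(240,165,25,25);a=up(S,*b);m,ce=big((a[...,1]-a[...,2]>15)&(a[...,1]>50))
px=(ce+.5)/K-.5+b[:2]; d=S.ray([px])[0];o=S.T[:3,3]
e=o[:2]-ax;A=d[:2]@d[:2];B=e@d[:2];Cc=e@e-.0325**2;t=(-B-np.sqrt(B*B-A*Cc))/A
P=o+t*d;print("plate",px,P,np.degrees(np.arctan2(*(P[:2]-ax)[::-1])),m.sum()/36)
# cups
for n,c,l in(("top",T,((211,237),(288,243),(329,237))),("scene",S,((295,157),(213,170),(170,187)))): print(n,c.plane(l,.05)[:,:2].round(3).tolist())
# phone approx
print("phone T",T.plane([(215.6,138.6),(238,138.6)],.208),"S",S.plane([(309,219),(316+20,213)],.208))
np.savez("pics/im.npz",S=S.img,T=T.img)
print(T.plane([(0,0)],0), read_state()["time"])
a=T.img.astype(int).sum(2)//3
print(a[132:162:1,210:244:2])
```

```text
Traceback (most recent call last):
numpy._core._exceptions._UFuncOutputCastingError: Cannot cast ufunc 'bitwise_or' output from dtype('int64') to dtype('bool') with casting rule 'same_kind'
```

Create m1.py:
```python
from meas import *
S=mean("scene",2);T=mean("top",2);K=6
C={}
for n,c,b in(("scene",S,(235,140,40,55)),("top",T,(235,213,35,36))):
    a=up(c,*b);m,_=big((a[...,0]-np.maximum(a[...,1],a[...,2])>25))
    px=cont(m,b[:2],K); C[n]=rim(c,px,.105,.031); print("can",n,C[n])
for n,c,b in(("scene",S,(200,208,34,32)),("top",T,(284,186,28,26))):
    a=up(c,*b).sum(2)/3; bg=np.median(up(c,b[0]-20,b[1],15,b[3]))
    hi=np.percentile(a,85); print(bg,hi)
    m,_=big(a>(bg+hi)/2); px=cont(m,b[:2],K); print("cap",n,rim(c,px,.015,.031),circ(c.plane(px,.015)[:,:2],.031,c.plane(px,.015)[:,:2].mean(0)))
ax=(C["top"][0]+C["scene"][0])/2
b=(240,165,25,25);a=up(S,*b);m,ce=big((a[...,1]-a[...,2]>15)&(a[...,1]>50))
px=(ce+.5)/K-.5+b[:2]; d=S.ray([px])[0];o=S.T[:3,3]
e=o[:2]-ax;A=d[:2]@d[:2];B=e@d[:2];Cc=e@e-.0325**2;t=(-B-np.sqrt(B*B-A*Cc))/A
P=o+t*d;print("plate",px,P,np.degrees(np.arctan2(*(P[:2]-ax)[::-1])),m.sum()/36)
for n,c,l in(("top",T,((211,237),(288,243),(329,237))),("scene",S,((295,157),(213,170),(170,187)))): print(n,c.plane(l,.05)[:,:2].round(3).tolist())
print("phone T",T.plane([(215.6,138.6),(238,138.6)],.208),"S",S.plane([(309,219),(316+20,213)],.208))
print(read_state()["time"])
a=T.img.astype(int).sum(2)//3
print(a[132:162:1,210:244:2])
```

```bash
python3 m1.py
```

```text
can scene (array([0.49379273, 0.04124578]), np.float64(0.0004633922197217766), 151)
can top (array([0.4948846 , 0.03964927]), np.float64(0.00038173513674455607), 144)
119.0 128.66666666666666
cap scene (array([ 0.62362546, -0.10692217]), np.float64(0.0007565220067402626), 157) (array([ 0.62156753, -0.10603481]), np.float64(0.0019176269175028887))
141.0 157.0
cap top (array([ 0.62328616, -0.10584007]), np.float64(0.0010518763319173822), 134) (array([ 0.6250507 , -0.10730638]), np.float64(0.002213487567613245))
plate [251.48814329 177.33139926] [0.52178801 0.02304684 0.05644221] -32.37141823875261 27.52777777777778
top [[0.468, 0.174], [0.462, -0.086], [0.49, -0.223]]
scene [[0.477, 0.173], [0.463, -0.083], [0.493, -0.218]]
phone T [[0.76106424 0.16494393 0.208     ]
 [0.76511268 0.09518235 0.208     ]] S [[0.76899229 0.10515018 0.208     ]
 [0.76922096 0.17330031 0.208     ]]
0.8
[[175 175 175 176 178 180 181 182 182 180 180 179 179 178 179 180 180]
 [176 175 175 176 178 180 180 180 181 180 180 179 179 179 180 180 180]
 [142 148 156 164 172 179 180 180 180 180 180 179 179 179 180 180 
[... 1222 characters left out ...]
140 138 139 114  78  75  76  75  75  75  77  27  63  74  74]
 [140 142 141 138 139 119  37  39  39  39  38  38  40  41  73  75  75]
 [140 142 140 138 140 120  60  55  55  54  54  55  54  58  74  76  75]
 [140 142 141 139 141 122  46  47  44  48  49  50  50  55  73  75  74]
 [142 142 142 140 141 138 134 120  71  38  33  40  50  73  74  74  75]
 [141 141 142 140 141 138 138 119  74  66  64  70  68 136 136 137 137]
 [142 142 142 141 140 140 137 119  73  72  71  72  69 139 140 142 140]
 [142 142 142 140 140 141 138 120  73  72  72  71  68 139 139 141 139]
 [142 142 141 140 140 140 139 120  74  73  71  72  70 138 139 139 139]
 [142 143 141 140 140 139 139 124  75  73  73  72  69 138 140 138 138]]
```

Create m2.py:
```python
from meas import *
S=mean("scene",3);T=mean("top",3);K=8
# plate, printed patch + looser mask
b=(244,168,20,20);a=up(S,*b,K);m,ce=big((a[...,1]-a[...,2]>6)&(a[...,1]>28))
px=(ce+.5)/K-.5+b[:2]; o=S.T[:3,3]
for ax in ([.4943,.0404],[.4949,.0396]):
    ax=np.array(ax);d=S.ray([px])[0]
    e=o[:2]-ax;A=d[:2]@d[:2];B=e@d[:2];Cc=e@e-.0325**2;t=(-B-np.sqrt(B*B-A*Cc))/A
    P=o+t*d;print("plate",px,P,np.degrees(np.arctan2(*(P[:2]-ax)[::-1])),m.sum()/K**2)
def cross(v,lev):
    i=np.where((v[:-1]>=lev)&(v[1:]<lev))[0]; return [k+(v[k]-lev)/(v[k]-v[k+1]) for k in i]
g=T.img.astype(float).mean(2)
for lev in(75,30):
    pts=[(c,136+cross(g[136:145,c],lev)[0]) for c in range(217,237)]
    f=np.polyfit(*np.array(pts).T,1,w=None);P=T.plane([(216,np.polyval(f,216)),(237,np.polyval(f,237))],.207)
    d=P[1]-P[0];print("T edge",lev,f,P[:,:2],np.degrees(np.arctan2(d[0],-d[1])))
# side edges of the screen in T
for lo,side in((210,"L"),(230,"R")):
    e=[]
    for rr in range(140,150):
        v=g[rr,lo:lo+16]; v=v if side=="L" else v[::-1]
        k=cross(v,95)[0]; e.append((rr,lo+k if side=="L" else lo+15-k))
    f=np.polyfit(*np.array(e).T,1);print(side,f,T.plane([(np.polyval(f,138),138)],.207))
h=S.img.astype(int).mean(2).astype(int)
print(h[210:250,304:342:1] if 0 else "");
for rr in range(210,248): print(rr,*h[rr,304:342])
```

```bash
python3 m2.py
```

```text
plate [251.30199079 177.31144366] [0.52146153 0.02255339 0.05625231] -33.3071012063141 72.109375
plate [251.30199079 177.31144366] [0.52243193 0.0223303  0.05774691] -32.09844130862345 72.109375
T edge 75 [9.71545538e-03 1.35369670e+02] [[0.76519483 0.16411135]
 [0.76832938 0.09857058]] 2.7381402522485416
T edge 30 [2.67059273e-02 1.33285858e+02] [[0.76000174 0.16371404]
 [0.76196287 0.09815118]] 1.713332907547711
L [  0.276008   176.31564813] [[0.76316236 0.1689473  0.207     ]]
R [2.04185276e-01 2.08401586e+02] [[0.76717868 0.09981296 0.207     ]]

210 115 116 115 115 116 115 116 116 116 116 115 116 116 116 115 116 116 116 116 117 116 116 116 116 116 117 117 118 117 117 117 117 118 119 120 120 120 120
211 115 115 115 115 115 116 116 116 115 115 116 116 115 115 116 116 116 116 117 116 116 116 115 117 117 117 117 116 116 114 113 114 116 118 120 119 119 119
212 115 115 116 115 116 116 115 115 115 115 115 115 115 115 115 116 117 117 117 116 115 116 116 116 116 115 114 112 110 106 104 106 111 116 118 119 119 118
213 115 115 115 114 115 116 115 115 115 115 115 116 116 115 115 116 115 117
[... 3863 characters left out ...]
1 122 122 122 121 121 123 122
243 44 39 39 40 39 38 38 36 36 33 34 33 31 31 30 29 28 28 26 32 50 77 103 116 121 121 121 122 121 122 121 122 122 122 122 121 122 122
244 43 39 39 37 36 34 33 33 31 31 31 29 29 28 28 27 25 27 29 34 50 76 100 116 120 121 121 121 121 122 122 122 121 122 122 121 120 121
245 40 39 39 36 34 31 31 30 29 29 28 28 28 26 26 27 28 30 33 41 57 76 99 115 120 120 121 120 120 121 121 121 122 120 122 121 121 121
246 42 39 35 33 29 28 28 28 27 26 26 27 26 30 30 32 39 45 52 63 76 90 106 116 120 120 121 121 121 121 121 121 120 121 121 122 122 122
247 48 37 31 28 28 26 26 27 26 28 27 27 31 35 44 54 66 75 84 93 102 109 115 118 119 119 119 119 120 121 121 121 120 120 121 122 122 122
```

Create m3.py:
```python
from meas import *
S=mean("scene",3);h=S.img.astype(float).mean(2)
def cross(v,lev):
    i=np.where((v[:-1]>=lev)&(v[1:]<lev))[0]; return [k+(v[k]-lev)/(v[k]-v[k+1]) for k in i]
for nm,cols,lev,z in(("back-top",range(310,321),67,.208),("front-top",range(312,331),106,.208)):
    p=np.array([(c,208+cross(h[208:230,c],lev)[0]) for c in cols]);f=np.polyfit(*p.T,1)
    ends=[(310,np.polyval(f,310)),(334,np.polyval(f,334))];P=S.plane(ends,z);d=P[1]-P[0]
    print(nm,f,np.abs(np.polyval(f,p[:,0])-p[:,1]).max(),ends,P[:,:2],"yaw",np.degrees(np.arctan2(-d[0],d[1])))
# side edges of back face
for side,rows in(("L",range(224,240)),("R",range(226,239))):
    e=[]
    for q in rows:
        v=h[q,298:342]; k=[i for i in range(43) if (v[i]-78)*(v[i+1]-78)<=0]; k=k[0] if side=="L" else k[-1]
        e.append((q,298+k+(v[k]-78)/(v[k]-v[k+1])))
    f=np.polyfit(*np.array(e).T,1); print(side,f,S.plane([(np.polyval(f,q),q) for q in((221.5,) if side=="L" else (215.2,))],.208)[:,:2])
ax=np.array([.4943,.0404])
for a in(-38,-33,-28):
  a=np.radians(a); print("plate pred",S.proj([ax[0]+.0325*np.cos(a),ax[1]+.0325*np.sin(a),.05]))
print("rim/bottom ctr",S.proj([[*ax,.105],[*ax,0]]))
print("bottom front pred",S.proj([ax[0]+.031*np.cos(-.24),ax[1]+.031*np.sin(-.24),0]))
for q in range(166,192): print(q,*["%3d/%3d/%3d"%tuple(S.img[q,x]) for x in range(244,268,2)])
```

```bash
python3 m3.py
```

```text
back-top [-2.67901654e-01  3.04833948e+02] 0.1362868202296852 [(310, np.float64(221.78443496837784)), (334, np.float64(215.35479526753443))] [[0.77667515 0.10515766]
 [0.77412795 0.16643454]] yaw 2.3803437252326374
front-top [-2.67871151e-01  3.01299202e+02] 0.190597976055642 [(310, np.float64(218.25914508180185)), (334, np.float64(211.83023746666083))] [[0.76766934 0.10808239]
 [0.76501925 0.16970856]] yaw 2.462358501318354
L [-2.29039268e-01  3.58029857e+02] [[0.77439725 0.09915977]]
R [-3.50132765e-01  4.11207535e+02] [[0.77481259 0.17091541]]
plate pred [[250.49559591 178.19505396]]
plate pred [[251.37387915 178.48503006]]
plate pred [[252.28023251 178.71011404]]
rim/bottom ctr [[254.90841106 159.3200538 ]
 [254.93121949 179.11724098]]
bottom front pred [[254.96110579 187.46994269]]
166 109/105/104  64/ 44/ 43  64/ 10/  9  75/ 14/ 13  76/ 13/ 11  72/ 14/ 13  72/ 14/ 12  75/ 15/ 13  81/ 16/ 15  73/ 15/ 13  64/ 27/ 25 102/ 91/ 90
167 109/104/104  63/ 44/ 43  53/ 10/  9  64/ 11/ 11  74/ 14/ 13  78/ 14/ 14  79/ 16/ 15  76/ 14/ 12  73/ 14/ 14  60/ 11/ 11  63/ 31/ 30 104/ 94/ 94
168 11
[... 2845 characters left out ...]
  60/ 59/ 58  58/ 54/ 53  60/ 53/ 53  63/ 56/ 56  88/ 85/ 84 110/108/107 123/121/120 124/122/121 123/122/121
188  61/ 61/ 61  61/ 61/ 59  61/ 60/ 60  61/ 60/ 60  61/ 59/ 59  62/ 60/ 61  75/ 73/ 72 106/105/104 120/118/118 123/122/121 124/123/121 124/122/121
189  61/ 60/ 60  60/ 59/ 59  61/ 60/ 60  62/ 61/ 61  62/ 62/ 61  66/ 65/ 64  91/ 89/ 88 117/115/115 123/121/120 123/121/120 123/121/121 122/121/120
190  61/ 59/ 60  61/ 60/ 59  61/ 60/ 60  61/ 60/ 60  63/ 61/ 61  75/ 74/ 74 107/105/104 121/120/118 123/121/120 122/121/119 122/120/120 122/121/119
191  60/ 60/ 59  60/ 59/ 59  61/ 61/ 60  61/ 60/ 59  64/ 63/ 63  91/ 90/ 90 117/115/115 122/120/119 122/120/119 123/121/120 122/120/120 122/120/119
```

Measured so far:

| Item | Position (x, y) | Angle |
|---|---|---|
| Cap | (.6234, -.1065) | – |
| Canister axis | (.4943, .0404) | plate at about -34° |
| Phone | (.7708, .1346) | yaw about 2.3° |

I'm moving over the cap now.

Emit:
pendant(moves={"increments":[[-0.3,-0.28,0,0,0.06],[-0.3,-0.28,0,0,0.06],[-0.3,-0.28,0,0,0.06],[-0.3,-0.28,0,0,0.06],[-0.3,-0.28,0,0,0.06],[-0.3,-0.28,0,0,0.06],[-0.3,-0.28,0,0,0.06],[-0.3,-0.28,0,0,0.06],[-0.3,-0.28,0,0,0.06],[-0.3,-0.28,0,0,0.06]]}, grip_force=20)

```text
time: 2.25
ee_pos: [0.3706, 0.2678, 0.2448]
eef_rot: [0.115, 0.993, 0.0, 0.0]
ft_force: [-0.1, 1.7, 0.2]
width: 0.0603
grip_force: 0.0
```

Emit:
pendant(moves={"increments":[[-0.331,-0.309,0,0,0.06],[-0.331,-0.309,0,0,0.06],[-0.331,-0.309,0,0,0.06],[-0.331,-0.309,0,0,0.06],[-0.331,-0.309,0.1,0,0.06],[-0.331,-0.309,0.1,0,0.06],[-0.331,-0.309,0.1,0,0.06],[-0.331,-0.309,0.1,0,0.06],[-0.331,-0.309,0.1,0,0.06],[-0.331,-0.309,0.1,0,0.06],[-0.331,-0.309,0.1,0,0.06],[-0.331,-0.309,0.1,0,0.06]]})

```text
time: 3.45
ee_pos: [0.6233, -0.104, 0.1437]
eef_rot: [0.112, 0.994, 0.0, -0.001]
ft_force: [0.3, 0.6, -0.2]
width: 0.0599
grip_force: 0.0
```

Create st.py:
```python
from h import *
import sys
from scipy.spatial.transform import Rotation as R
s=read_state();M=R.from_quat(s["eef_rot"]).as_matrix()
print(round(s["time"],2),"p",np.round(s["ee_pos"],4),"yawY",np.degrees(np.arctan2(M[1,1],M[0,1])).round(2),"zax",M[:,2].round(4),"q",np.round(s["joint_positions"],2),"w",s["width"],"g",s["grip_force"],"F",np.round(s["ft_force"],2))
if len(sys.argv)>3: print("d tool",(M.T@(np.array(sys.argv[1:4],float)-s["ee_pos"])).round(4))
```

```bash
python3 st.py .6234 -.1065 .0385
```

```text
3.45 p [ 0.6233 -0.104   0.1437] yawY 77.16 zax [-1.3e-03  9.0e-04 -1.0e+00] q [-0.36  0.47  0.59  1.59 -0.28  1.17  1.64] w 0.059885671617838705 g 0.0 F [ 0.26  0.64 -0.2 ]
d tool [-0.0008 -0.0025  0.1052]
```

Emit:
pendant(moves={"increments":[[-0.0005,-0.002,0.04,0,0.06],[-0.0005,-0.002,0.07,0,0.06],[-0.0005,-0.002,0.07,0,0.06],[-0.0005,-0.002,0.07,0,0.06]]})

```text
time: 3.85
ee_pos: [0.6235, -0.1063, 0.0756]
eef_rot: [0.112, 0.994, 0.0, 0.0]
ft_force: [-0.0, -0.4, 0.7]
width: 0.06
grip_force: 0.0
```

```bash
python3 st.py .6234 -.1065 .0395
```

Run:
```python
from h import *
a=[]
for n,b in(("scene",(180,180,80,80)),("top",(255,160,80,80))):
    c=Cam(n);x,y,w,h=b;a.append(cv2.resize(c.img[y:y+h,x:x+w],None,fx=5,fy=5,interpolation=cv2.INTER_CUBIC))
cv2.imwrite("pics/cap1.png",cv2.cvtColor(np.hstack(a),cv2.COLOR_RGB2BGR))
```

```text
3.85 p [ 0.6235 -0.1063  0.0756] yawY 77.18 zax [ 4.e-04  9.e-04 -1.e+00] q [-0.33  0.54  0.57  1.65 -0.32  1.05  1.68] w 0.060048260970517235 g 0.0 F [-0.03 -0.37  0.75]
d tool [ 0.     -0.0002  0.0361]
```

View pics/cap1.png

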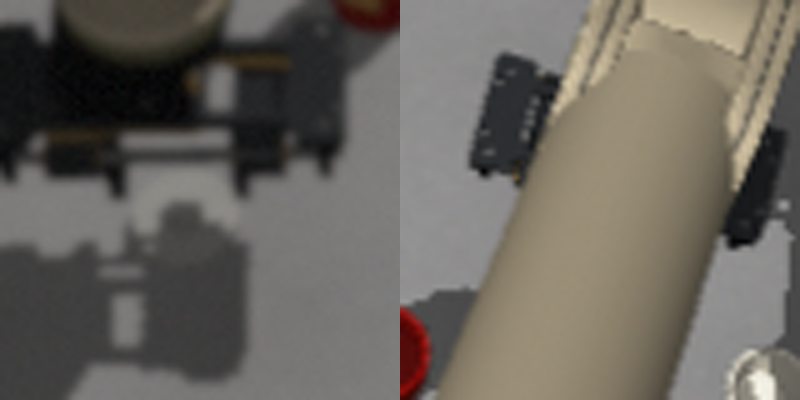

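The scene crop shows the cap between the fingers, with fingertips at about (203,217) and (228,217) and the knob at about (216,222). I'll descend and close on the knob.

Emit:
pendant(moves={"increments":[[0,0,0.02,0,0.05],[0,0,0.036,0,0.05],[0,0,0.036,0,0.05],[0,0,0.036,0,0.05],[0,0,0.036,0,0],[0,0,0.036,0,0],[0,0,0.036,0,0],[0,0,0.036,0,0],[0,0,0.036,0,0],[0,0,0.036,0,0]]}, grip_force=20)

```text
time: 4.95
ee_pos: [0.6231, -0.1081, 0.0386]
eef_rot: [0.113, 0.994, 0.0, 0.0]
ft_force: [-0.7, 0.8, 1.3]
width: 0.0212
grip_force: 20.0
```

```bash
python3 st.py .6234 -.1065 .0395
```

```text
4.95 p [ 0.6231 -0.1081  0.0386] yawY 77.06 zax [ 1.e-04  2.e-04 -1.e+00] q [-0.31  0.59  0.55  1.67 -0.35  0.99  1.7 ] w 0.02123574568218996 g 20.000103414058685 F [-0.73  0.79  1.31]
d tool [ 0.0001  0.0017 -0.0009]
```

Emit:
pendant(moves={"increments":[[0,0,-0.04,0,0],[0,0,-0.08,0,0],[0,0,-0.12,0,0],[0,0,-0.141,0,0],[0.04,0.03,-0.141,0,0],[0.08,0.06,-0.141,0,0],[0.12,0.09,-0.141,0,0],[0.145,0.105,-0.141,0,0],[0.159,0.116,-0.141,0,0],[0.159,0.116,-0.141,0,0],[0.159,0.116,-0.141,0,0],[0.159,0.116,-0.141,0,0]]})

```text
time: 6.15
ee_pos: [0.4946, 0.0394, 0.1796]
eef_rot: [0.113, 0.994, -0.0, 0.0]
ft_force: [-0.1, -0.3, -0.6]
width: 0.021
grip_force: 20.0
```

```bash
python3 st.py .4943 .0404 .175
```

Run:
```python
from h import *
a=[]
for n,b in(("scene",(215,110,80,80)),("top",(210,190,80,80))):
    c=Cam(n);x,y,w,h=b;a.append(cv2.resize(c.img[y:y+h,x:x+w],None,fx=5,fy=5,interpolation=cv2.INTER_CUBIC))
cv2.imwrite("pics/cap2.png",cv2.cvtColor(np.hstack(a),cv2.COLOR_RGB2BGR))
```

```text
6.15 p [0.4946 0.0394 0.1796] yawY 76.98 zax [ 3.e-04 -4.e-04 -1.e+00] q [-0.7   0.09  0.56  1.91 -0.05  1.16  1.22] w 0.02096820215983112 g 19.999730587005615 F [-0.1  -0.28 -0.62]
d tool [0.0005 0.0009 0.0046]
```

View pics/cap2.png

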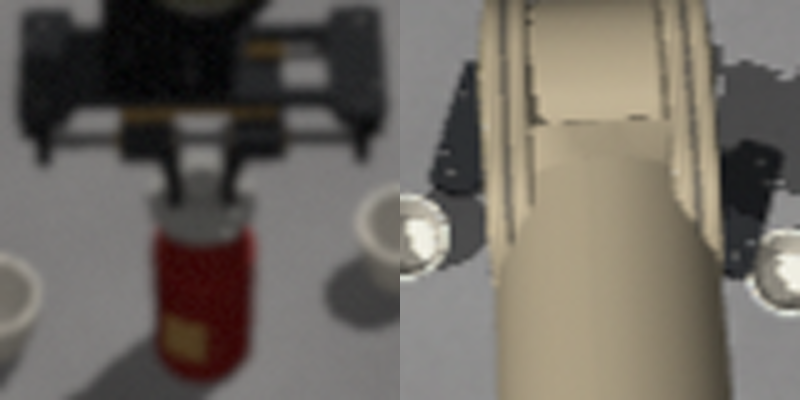

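In the scene crop the cap (centre about 255.3) hangs over the canister (centre about 255.8), so they're about 1 mm apart laterally. I'll trim by 1 mm and lower.

Emit:
pendant(moves={"increments":[[0.0005,0.001,0.02,0,0],[0.0005,0.001,0.03,0,0],[0.0005,0.001,0.036,0,0],[0.0005,0.001,0.04,0,0],[0.0005,0.001,0.043,0,0],[0.0005,0.001,0.0455,0,0],[0.0005,0.001,0.0465,0,0],[0.0005,0.001,0.0465,0,0]]})

```text
time: 7.05
ee_pos: [0.4941, 0.0416, 0.1335]
eef_rot: [0.113, 0.994, 0.0, 0.0]
ft_force: [-1.1, -1.3, 2.8]
width: 0.0207
grip_force: 20.0
```

```bash
python3 st.py .4943 .0404 .134
```

```text
7.05 p [0.4941 0.0416 0.1335] yawY 77.06 zax [ 7.e-04  4.e-04 -1.e+00] q [-0.69  0.15  0.56  1.96 -0.09  1.06  1.25] w 0.020688719287583958 g 20.001145005226135 F [-1.1  -1.29  2.75]
d tool [-0.0004 -0.0011 -0.0005]
```

The cap is home: TCP z is .1335 with a light contact force. I'll release, turn to the plate-perpendicular heading and lower around the body.

Careful with the scale: turns go in shares of pi rad. That gives: 0.37 rad is 0.1178.

Emit:
pendant(moves={"increments":[[0,0,0,0,0.087],[0,0,0,0,0.087],[0,0,0,0,0.087],[0,0,0,0,0.087],[0,0,0,0,0.087],[0,0,0,0,0.087],[0,0,-0.03,0.0382,0.087],[0,0,-0.06,0.0764,0.087],[0,0,-0.09,0.1178,0.087],[0,0,-0.12,0.1178,0.087],[0,0,-0.12,0.1178,0.087],[0,0,-0.12,0.1178,0.087]]})

```text
time: 8.25
ee_pos: [0.494, 0.0416, 0.2532]
eef_rot: [0.293, 0.956, 0.0, 0.0]
ft_force: [-0.5, 1.0, -0.2]
width: 0.0867
grip_force: 0.0
```

```bash
python3 st.py .4943 .0404 .084
```

Run:
```python
from h import *
a=[]
for n,b in(("scene",(215,120,80,80)),("top",(210,190,80,80))):
    c=Cam(n);x,y,w,h=b;a.append(cv2.resize(c.img[y:y+h,x:x+w],None,fx=5,fy=5,interpolation=cv2.INTER_CUBIC))
cv2.imwrite("pics/cap3.png",cv2.cvtColor(np.hstack(a),cv2.COLOR_RGB2BGR))
```

```text
8.25 p [0.494  0.0416 0.2532] yawY 55.89 zax [ 9.e-04  6.e-04 -1.e+00] q [-0.75  0.02  0.59  1.81 -0.01  1.31  0.82] w 0.086692833821133 g 0.0 F [-0.54  0.98 -0.16]
d tool [-0.0009 -0.001   0.1692]
```

View pics/cap3.png

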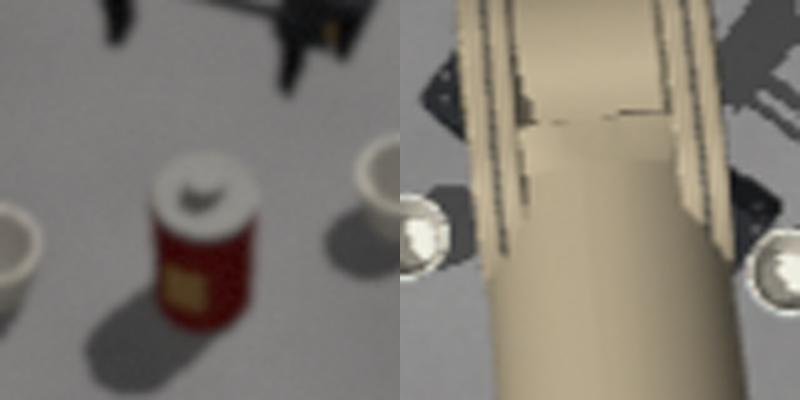

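The cap sits flush on the canister: flange centred at crop (205,195) and body at 153-253. The plate spans crop columns 163-211. I'll refine the axis and plate angle in this clear view.

Create pl.py:
```python
from meas import *
# plate edges against body silhouette; all across-columns via rays at the axis distance
def plate(S,box,ax,zc):
    x,y,w,h=box;K=8;a=up(S,x,y,w,h,K)
    red=(a[...,0]-a[...,2])>14; pl=(a[...,1]-a[...,2])>11
    red,_=big(red);pl,ce=big(pl)
    ys=np.where(pl.any(1))[0];lo,hi=np.percentile(ys,[35,65]).astype(int)
    f=lambda m,q:(np.where(m[q])[0][[0,-1]]+.5)/K-.5+x
    B=np.array([f(red|pl,q) for q in range(lo,hi)]).mean(0);P=np.array([f(pl,q) for q in range(lo,hi)]).mean(0)
    o=S.T[:3,3];d=np.array(ax)-o[:2];az=np.arctan2(-d[1],-d[0])
    pxmm=62/(B[1]-B[0]);c=B.mean()
    e=np.degrees(np.arcsin(np.clip((P-c)*pxmm/32.5,-1,1)));m=np.degrees(np.arcsin(((ce[0]+.5)/K-.5+x-c)*pxmm/32.5))
    print("body",B,"plate",P,"mm/px",pxmm,"edges",e,"centroid",m,"cam az",np.degrees(az),"-> angle",np.degrees(az)+np.array([e.mean(),m]))
    return (c,(hi+lo)/2/K+y)
```

Run:
```python
from pl import *
S=mean("scene",3)
b=(240,146,32,26);a=up(S,*b).astype(float);g=a.min(2)
print(np.percentile(g,[5,50,95]))
for thr in(130,140):
    m,_=big(g>thr);px=cont(m,b[:2],6);print("cap",thr,cv2.minEnclosingCircle(S.plane(px,.110)[:,:2].astype(np.float32)),rim(S,px,.110,.031))
c=plate(S,(238,160,36,30),(.4943,.0404),.05);print(S.proj([.4943,.0404,.05]),c)
```

```text
[ 14. 124. 135.]
cap 130 ((0.4921456277370453, 0.04512016102671623), 0.030360501259565353) (array([0.49667794, 0.04208076]), np.float64(0.0009244672688565707), 150)Traceback (most recent call last):
  File "<stdin>", line 6, in <module>
  File "meas.py", line 4, in big
    n,l,st,ce=cv2.connectedComponentsWithStats(m.astype(np.uint8)); i=1+np.argmax(st[1:,4]); return l==i,ce[i]
                                                                        ~~~~~~~~~^^^^^^^^^^
    return _wrapfunc(a, 'argmax', axis=axis, out=out, **kwds)
    return bound(*args, **kwds)
ValueError: attempt to get argmax of an empty sequence
```

Run:
```python
from pl import *
S=mean("scene",3)
c=plate(S,(238,160,36,30),(.4943,.0404),.05);print(S.proj([.4943,.0404,.05]),c)
```

```text
body [245.64583333 264.76041667] plate [247.04166667 256.09895833] mm/px 3.24359673024523 edges [-54.54168944   5.12948355] centroid -21.162658640100886 cam az -13.866674995894245 -> angle [-38.57277794 -35.02933364]
[[254.92073998 170.04399482]] (np.float64(255.203125), np.float64(177.625))
```

The plate angle comes out at about -35°, while the jaw normal is at -34.1°. I'll descend around the body and grip it.

Emit:
pendant(moves={"increments":[[0,0,0.04,0,0.087],[0,0,0.08,0,0.087],[0,0,0.11,0,0.087],[0,0,0.13,0,0.087],[0,0,0.15,0,0.087],[0,0,0.165,0,0.087],[0,0,0.169,0,0.087],[0,0,0.169,0,0.087]]})

```text
time: 9.45
ee_pos: [0.4936, 0.0414, 0.0837]
eef_rot: [0.294, 0.956, -0.0, -0.0]
ft_force: [0.5, -1.2, 1.6]
width: 0.087
grip_force: 0.0
```

```bash
python3 st.py .4943 .0412 .084
```

```text
9.45 p [0.4936 0.0414 0.0837] yawY 55.86 zax [-1.e-03 -5.e-04 -1.e+00] q [-0.7   0.23  0.58  2.   -0.15  0.95  0.93] w 0.08697680070348451 g 0.0 F [ 0.47 -1.16  1.57]
d tool [-0.0007  0.0002 -0.0003]
```

Emit:
pendant(moves={"increments":[[0,0,0,0,0.05],[0,0,0,0,0.05],[0,0,0,0,0.05],[0,0,0,0,0.05],[0,0,0,0,0.05],[0,0,0,0,0.05],[0,0,0,0,0.05],[0,0,0,0,0.05]]}, grip_force=35)

```text
time: 10.25
ee_pos: [0.4941, 0.0415, 0.0844]
eef_rot: [0.294, 0.956, 0.0, 0.0]
ft_force: [-1.3, -0.3, 6.3]
width: 0.0622
grip_force: 35.0
```

Emit:
pendant(moves={"increments":[[0,0,-0.01,0,0.05],[0,0,-0.02,0,0.05],[0,0,-0.03,0,0.05],[0,0,-0.03,0,0.05]]})

```text
time: 10.65
ee_pos: [0.4947, 0.0417, 0.1157]
eef_rot: [0.293, 0.956, 0.001, 0.001]
ft_force: [1.1, -0.3, -2.0]
width: 0.0618
grip_force: 35.0
```

```bash
python3 st.py .5635 .1264 .232
```

```text
10.65 p [0.4947 0.0417 0.1157] yawY 55.87 zax [ 0.0024  0.0011 -1.    ] q [-0.71  0.18  0.59  1.98 -0.12  1.02  0.91] w 0.061837688889117955 g 34.973615761846304 F [ 1.06 -0.3  -2.04]
d tool [-0.0096  0.109  -0.1161]
```

Careful with the scale: turns go in shares of pi rad. That gives: -0.65 rad is -0.2069.

Emit:
pendant(moves={"increments":[[0,0,-0.03,0,0.05],[0,0,-0.06,0,0.05],[0,0,-0.09,0,0.05],[0,0.02,-0.116,-0.0318,0.05],[0,0.04,-0.116,-0.0637,0.05],[0,0.06,-0.116,-0.0955,0.05],[-0.005,0.08,-0.116,-0.1273,0.05],[-0.01,0.095,-0.116,-0.1592,0.05],[-0.01,0.105,-0.116,-0.191,0.05],[-0.01,0.109,-0.116,-0.2069,0.05],[-0.01,0.109,-0.116,-0.2069,0.05],[-0.01,0.109,-0.116,-0.2069,0.05]]})

```text
time: 11.85
ee_pos: [0.563, 0.1258, 0.2298]
eef_rot: [-0.026, 1.0, -0.0, -0.0]
ft_force: [-0.5, 0.0, -2.5]
width: 0.0624
grip_force: 35.0
```

```bash
python3 st.py .5635 .1264 .232
```

Run:
```python
from h import *
a=[]
for n,b in(("scene",(255,110,80,100)),("top",(190,110,80,100))):
    c=Cam(n);x,y,w,h=b;a.append(cv2.resize(c.img[y:y+h,x:x+w],None,fx=5,fy=5,interpolation=cv2.INTER_CUBIC))
cv2.imwrite("pics/show1.png",cv2.cvtColor(np.hstack(a),cv2.COLOR_RGB2BGR))
```

```text
11.85 p [0.563  0.1258 0.2298] yawY 93.0 zax [-5.e-04 -2.e-04 -1.e+00] q [-0.73  0.25  0.51  1.64 -0.12  1.29  1.43] w 0.06241482243989936 g 34.973556859767996 F [-0.52  0.01 -2.53]
d tool [-0.0005  0.0005 -0.0022]
```

View pics/show1.png

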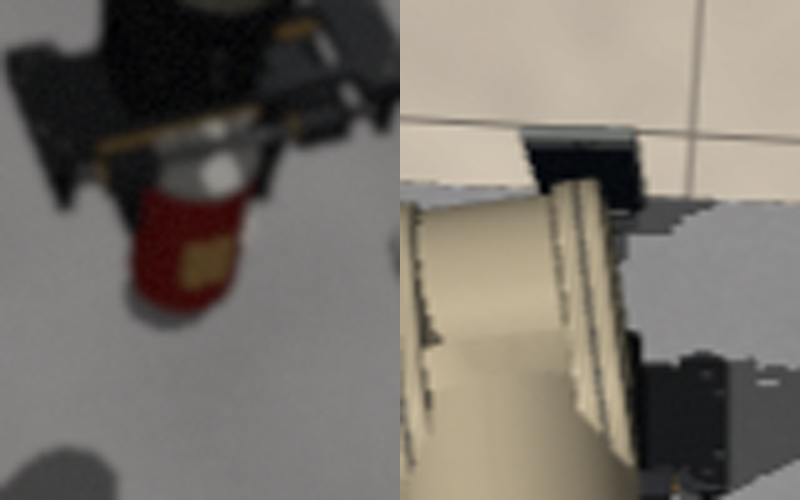

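The canister is held upright near the phone, with the plate visible at about scene pixel (296,162). I'll check the plate angle and axis in a vertical plane through the canister axis.

Create pv.py:
```python
from pl import *
def chk(S,box,ax,z0):
    x,y,w,h=box;K=8;a=up(S,*box,K);o=S.T[:3,3];ax=np.array(ax)
    n=o[:2]-ax;D=np.linalg.norm(n);n/=D;t=np.array([-n[1],n[0]])  # t: lateral
    yy,xx=np.mgrid[:h*K,:w*K];px=np.c_[(xx.ravel()+.5)/K-.5+x,(yy.ravel()+.5)/K-.5+y]
    d=S.ray(px);s=(-D)/(d[:,:2]@n);P=o+d*s[:,None];u=((P[:,:2]-ax)@t).reshape(h*K,w*K)*1e3;v=P[:,2].reshape(u.shape)*1e3-z0*1e3
    pl,ce=big((a[...,1]-a[...,2])>11);red,_=big(((a[...,0]-a[...,2])>14)|pl)
    ub,uv=u[red],v[red];up_,vp=u[pl],v[pl]
    L=[];R_=[];PL=[];PR=[]
    lo,hi=np.percentile(vp,[30,70])
    for q in np.arange(lo,hi,.5):
        k=np.abs(uv-q)<.5;L.append(ub[k].min());R_.append(ub[k].max());k=np.abs(vp-q)<.5;PL.append(up_[k].min());PR.append(up_[k].max())
    B=np.median(L),np.median(R_);Q=np.median(PL),np.median(PR);c=np.mean(B)
    az=np.degrees(np.arctan2(n[1],n[0]));f=(D-.03)/D
    e=np.degrees(np.arcsin((np.mean(Q)-c)*f/(32.5*np.cos(np.radians(21.8))*1.077)));m=np.degrees(np.arcsin((up_.mean()-c)*f/32.5/.976))
    print("body",np.round(B,1),"plate",np.round(Q,1),"centre offset",round(c,2),"t",t.round(3),"v",vp.mean().round(1),"az",az.round(1),"angle by edges",az+e,"by centroid",az+m)
```

Run:
```python
from pv import *
S=mean("scene",3)
chk(S,(276,140,36,40),(.563,.1260),.147)
import cv2
```

```text
body [-29.   29.7] plate [-1.5 26.5] centre offset 0.34 t [0.382 0.924] v 11.5 az -22.5 angle by edges -1.4792279591007542 by centroid -0.5977599643550349
```

To row units: 0.41 rad is 0.1305.

Emit:
pendant(moves={"increments":[[-0.0005,0.0005,-0.0015,0.0318,0.05],[-0.0005,0.0005,-0.0015,0.0637,0.05],[-0.0005,0.0005,-0.0015,0.0955,0.05],[-0.0005,0.0005,-0.0015,0.1305,0.05],[-0.0005,0.0005,-0.0015,0.1305,0.05],[-0.0005,0.0005,-0.0015,0.1305,0.05]]})

```text
time: 12.7
ee_pos: [0.5637, 0.1266, 0.2316]
eef_rot: [0.175, 0.984, 0.0, 0.0]
ft_force: [-1.4, 0.2, -2.3]
width: 0.0623
grip_force: 35.0
```

```bash
python3 st.py .5635 .1264 .232
```

Run:
```python
from pv import *
S=mean("scene",4)
chk(S,(276,140,36,40),(.5635,.1264),.148)
```

```text
12.7 p [0.5637 0.1266 0.2316] yawY 69.79 zax [ 1.e-04  1.e-04 -1.e+00] q [-0.77  0.25  0.56  1.64 -0.14  1.29  1.03] w 0.06226810862336853 g 34.97393841709709 F [-1.39  0.22 -2.29]
d tool [ 0.0001 -0.0003 -0.0004]
body [-28.2  31. ] plate [-14.   16.9] centre offset 1.39 t [0.383 0.924] v 8.5 az -22.5 angle by edges -22.411280005984004 by centroid -21.949950906828157
```

The head-on view puts the plate about 2.0° behind the jaw normal, so I need a jaw yaw of 94.3°. I'll turn back and let it settle.

To row units: -0.428 rad is -0.1362.

Emit:
pendant(moves={"increments":[[0,-0.0005,0,-0.0318,0.05],[0,-0.0005,0,-0.0637,0.05],[0,-0.0005,0,-0.0955,0.05],[0,-0.0005,0,-0.121,0.05],[0,-0.0005,0,-0.1362,0.05],[0,-0.0005,0,-0.1362,0.05],[0,-0.0005,0,-0.1362,0.05],[0,-0.0005,0,-0.1362,0.05],[0,-0.0005,0,-0.1362,0.05],[0,-0.0005,0,-0.1362,0.05]]})

```text
time: 13.9
ee_pos: [0.5636, 0.1262, 0.2315]
eef_rot: [-0.036, 0.999, 0.0, -0.0]
ft_force: [0.7, 1.0, -2.0]
width: 0.0626
grip_force: 35.0
```

```bash
python3 st.py .5635 .1264 .232
```

Run:
```python
from pv import *
S=mean("scene",3);T=Cam("top")
chk(S,(276,140,36,40),(.5635,.1264),.148)
i=np.vstack([S.img[100:280,130:430],T.img[110:290,130:430]]);cv2.imwrite("pics/fin.png",cv2.cvtColor(cv2.resize(i,None,fx=1.6,fy=1.6),cv2.COLOR_RGB2BGR))
```

```text
13.9 p [0.5636 0.1262 0.2315] yawY 94.12 zax [-0.  0. -1.] q [-0.73  0.25  0.51  1.64 -0.12  1.29  1.44] w 0.06259121134281033 g 34.973576420597965 F [ 0.75  0.99 -2.03]
d tool [ 0.      0.0002 -0.0005]
body [-28.5  30. ] plate [-1. 27.] centre offset 0.75 t [0.383 0.924] v 11.7 az -22.5 angle by edges -1.4289599510337077 by centroid -0.8213878291669232
```

View pics/fin.png

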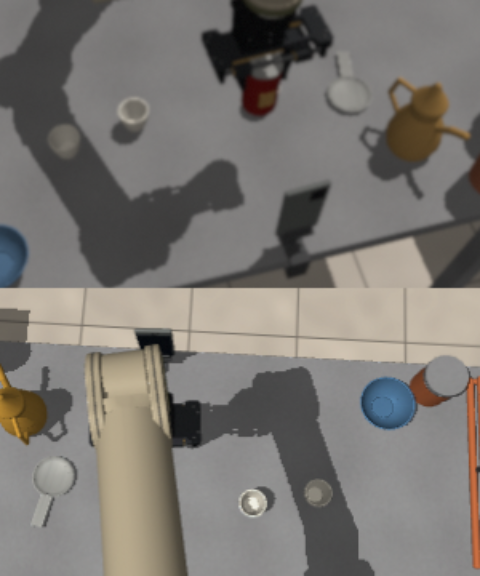

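```bash
python3 -c "
from bench import r, eyes, workorder, read_state
print(workorder.close_job())"
```

```text
the job is handed in; nothing more can be done
None
```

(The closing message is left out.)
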